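# Bring the yellow-lidded jar to the front of the parts carousel and hold it there

### The job

Turn the jar carousel until the jar with the yellow lid stands squarely at the front, in line with the red pointer on the foot, and finish with the fingers still holding the carousel there so that it cannot swing while I unscrew that lid; I need the yellow-lidded jar free, so at the end hold the carousel by some other part, such as another jar. Turn it steadily rather than flinging it round, and leave the outlet box with the coupling in it and the carton beside it where they are.

Things in the scene. Friction and masses are not known exactly. Their poses are not given: they have to be found in the camera images.
- base: Fixed foot of the carousel: square galvanised plate 260 x 260 x 4 mm screwed to the bench. Origin on the bench, on the vertical turning axis. Its +x axis points to the front (away from the robot, up to 35 degrees to either side), +z up. A 100 mm wide tongue runs out at the front to 175 mm from the axis and ends in an upright card holder 25 mm high.
- pointer (a point): Tip of the red pointer on the foot's front tongue, 165 mm from the turning axis, 7 mm above the bench, just outside the disc. The line from the axis to it is the front direction.
- carousel: Turning part: grey disc 284 mm across, top 26 mm above the bench, with six equal lidded jars at 60 degree steps on a 100 mm radius (one lid yellow, five dark grey) and a centre post 28 mm across, top at 124 mm. Turns freely both ways without stops, friction 0.02 N m, coasts a little, never starts by itself. Origin on the turning axis, 20 mm above the bench; +x points to the yellow jar, +z up.
- yellow_jar: The yellow-lidded jar, clamped in the disc like the others (any jar pushed or pulled turns the whole carousel): clear straight jar 46 mm across in a 56 mm seat collar 10 mm high, lid screwed tight, ribbed, 50 mm across, from 98 to 120 mm above the bench. Its origin is the carousel's, on the turning axis: for the jar's place see yellow_lid.
- yellow_lid (a point): Centre of the yellow lid, 109 mm above the bench, 100 mm from the turning axis.
- lid_1 (a point): Centre of a dark grey lid (50 mm across, 22 mm high, 109 mm above the bench, straight sides to grip), 60 degrees counterclockwise (seen from above) from the yellow one.
- lid_2 (a point): Centre of a dark grey lid (50 mm across, 22 mm high, 109 mm above the bench, straight sides to grip), 120 degrees counterclockwise (seen from above) from the yellow one.
- lid_3 (a point): Centre of a dark grey lid (50 mm across, 22 mm high, 109 mm above the bench, straight sides to grip), 180 degrees counterclockwise (seen from above) from the yellow one.
- lid_4 (a point): Centre of a dark grey lid (50 mm across, 22 mm high, 109 mm above the bench, straight sides to grip), 240 degrees counterclockwise (seen from above) from the yellow one.
- lid_5 (a point): Centre of a dark grey lid (50 mm across, 22 mm high, 109 mm above the bench, straight sides to grip), 300 degrees counterclockwise (seen from above) from the yellow one.
- outlet_box: Bystander, loose: galvanised square outlet box 100 x 100 x 54 mm with round knockouts, open on top. Origin at the centre of its underside.
- coupling: Bystander, loose: grey conduit coupling standing upright in the outlet box, about 71 mm across and 56 mm high. Origin at the centre of its underside.
- carton: Bystander, loose: small brown carton 90 x 130 x 65 mm. Origin at the centre of its underside.

How it is judged:
By the outcome, as a careful person would: the job done as asked, in the order asked, and still so for the second after the job is handed in, while the arm keeps its last pose, push and grip.
It also fails if it takes over 64 s, if anything falls off the work surface, if the arm or the gripper's body presses on something with over 40 N, if the wrist force passes 120 N, or if a joint passes its speed limit or range.

### The arm

A 7-joint arm with a two-finger parallel gripper is mounted at the origin on the work surface. World frame = base frame: x ahead of the robot, y to its left, z up, the work surface at z = 0. Lengths are in mm, angles in rad, forces in N, time in s.
With the tool pointing down it reaches from about 400 to 850 mm from the base axis. Payload 4.5 kg.
Tool frame: the origin (TCP) lies on the centre line of the jaws, within the pads' length; the fingertips stand 22 mm ahead of it and the grasp point (between the pads) lies 3 mm ahead of it (manip.tip_extent is the distance from the TCP to the fingertips, in mm); y points along the fingers, z is the direction in which the jaws open and shut, and the axes are right-handed (so a half turn about y gives the same grasp; the last joint's range is limited). The gripper opens to 88 mm and grips with 3 to 60 N. Pads are 18 mm wide; open, the fingers measure 123 mm over their backs; the gripper's body (75 mm by 187 mm) begins 45 mm behind the grasp point.
Start: joints at [1.24, 0.689, -0.195, 1.565, 0.157, 0.902, -0.215], TCP at [223.006, -583.883, 260.743] pointing down, gripper open.
Joint ranges: [-3.01, 3.01], [-0.46, 2.08], [-1.47, 1.51], [0.13, 2.56], [-1, 4.14], [0.04, 2.09], [-2.66, 2.66]. Speed limits (rad/s): [2.57, 2.57, 3.14, 3.14, 3.14, 3.14, 3.14].

### API

Orientations are given as a rotation vector (axis times angle).
In Python, from cell import monitor, eyes, ticket, manip gives the robot as it stands.
- The arm moves only by the tool drive_tool, never from a script. Its argument "plan" is a list of rows, each a list of 7 numbers: the opening, from 0 (shut) to 1 (fully open), then the shift along the tool's x, y, z in mm, then the turn, a rotation vector about the tool's x, y, z in rad. A call has exactly 5 rows; each row is the pose to reach, as a shift and turn from the pose measured when the call began, along the tool's axes at that moment; what a row does not reach only later rows make up. A row lasts 1/8 s, in which the tool goes at most 62.5 mm and 10.7 degrees, less where a joint would pass 70% of its speed; a pose out of reach is approached as far as the arm can. A call with a gripper value outside its range is refused whole. The fingers move at their own pace and stop on an object; "newtons" is the grip in N (left out, the last holds). Time passes only in rows, so rows that repeat a pose let the fingers close, or fill a call up. It gives the time, the measured TCP pose, the force and the opening at its end, in the units of the state.
- monitor.sense(): the state, without advancing time (a new reading comes with each control period).
- eyes.read_camera(name): name is "scene" or "top" or "wrist"; returns a dict with "frame" (420x560x3 uint8, red, green, blue), "vertical_fov" (degrees; the focal length in pixels is half the picture's height over the tangent of half this angle, whatever the lens; pixels are square), "cx", "cy" (the principal point, pixels), "R" (3x3) and "t" (3): a world point X has camera coordinates R X + t; the wrist camera has in their place "T_tool_cam" (4x4, takes a point from camera to tool coordinates, whose origin is the TCP and whose axes are the tool frame's). Camera axes: x right, y down, z forward; pixel columns grow to the right and rows downward; lengths in mm; the calibration is good to about 2 mm. A picture is of the moment at which its call begins: read the wrist's pose just before it. There is no depth.
- ticket.sign_off(): hands the job in, once; it reports no verdict.
The state is a dict: "time": time; "joint_pos": joint angles; "joint_vel": joint speeds; "joint_torque": joint torques, N m; "position": TCP position; "orientation": TCP orientation; "force": force on the tool from outside, world axes, zero at the start; "torque": the same for the moment, N m; "finger_gap": opening from 0.0 (shut) to 1.0 (fully open).
Only numpy, scipy, OpenCV 4.12 (cv2) and the standard library are available. Lean on these libraries where they do the work, as an engineer would, in place of code of your own. Each camera call takes 0.05 s, during which the arm holds its last target.

## Working session

There is one attempt and no reset: what is moved stays moved. The work goes in short steps, Python scripts to look and compute and a tool call to move; the robot and the scene stay as the last step left them, time stands still between calls to the robot, and variables do not carry over. Pictures are saved under pics/ and viewed, and the job is handed in when it is done.

Besides the shell and the picture viewer there is one more tool, called after "Request:" as name(argument=value, ...), one argument or row to a line, values as JSON. drive_tool: Moves the arm, as the interface text tells. Its arguments: {"type":"object","properties":{"plan":{"type":"array"},"newtons":{"type":"number"}},"required":["plan"]}

```bash
mkdir -p pics; ls
python3 - <<'E'
from cell import monitor, eyes, ticket, manip
import cv2
s=monitor.sense()
print({k:s[k] for k in('time','position','orientation','force','finger_gap')})
print([a for a in dir(manip) if a[0]!='_'],manip.tip_extent)
for n in('scene','top','wrist'):
    c=eyes.read_camera(n); cv2.imwrite(f'pics/{n}0.png',c['frame'][:,:,::-1])
    print(n,{k:v for k,v in c.items() if k!='frame'})
E
```

```text
pics
{'time': 0.0, 'position': array([ 222.73055029, -583.33499584,  259.90659193]), 'orientation': array([-0.37368576,  2.02434422, -2.02068607]), 'force': array([-0.65976887, -0.51655494, -0.14207287]), 'finger_gap': 0.9995146237716396}
['PlanningError', 'tip_extent'] 22.0
scene {'vertical_fov': 51.815828090726754, 'cx': 280.19200958219113, 'cy': 212.80719601153842, 'R': array([[-0.09346533,  0.99562146,  0.00146523],
       [ 0.74444346,  0.07086271, -0.66391446],
       [-0.66111132, -0.06096221, -0.74780709]]), 't': array([  14.23871928, -352.47824807, 1507.95914459])}
top {'vertical_fov': 47.984577056493585, 'cx': 276.1549011052457, 'cy': 211.8566285926265, 'R': array([[ 0.01335754, -0.99983416,  0.01237893],
       [-0.98644594, -0.0152015 , -0.1633809 ],
       [ 0.16354198, -0.01002878, -0.9864854 ]]), 't': array([ 45.97321062, 580.93496127, 898.36688325])}
wrist {'vertical_fov': 67.73691552788401, 'cx': 278.8762514787132, 'cy': 210.75555079896947, 'T_tool_cam': array([[ 1.40273394e-04,  9.57451395e-01,  2.88594535e-01,
        -7.39792128e+01],
       [ 1.70465395e-04, -2.88594557e-01,  9.57451384e-01,
        -1.24071790e+02],
       [ 9.99999976e-01, -8.51095738e-05, -2.03694469e-04,
        -4.60245359e-01],
       [ 0.00000000e+00,  0.00000000e+00,  0.00000000e+00,
         1.00000000e+00]])}
```

View pics/scene0.png

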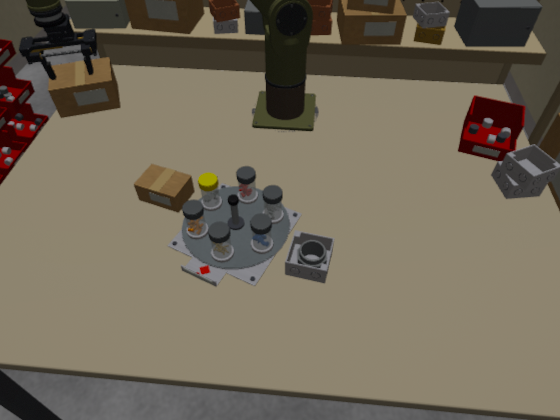

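View pics/top0.png

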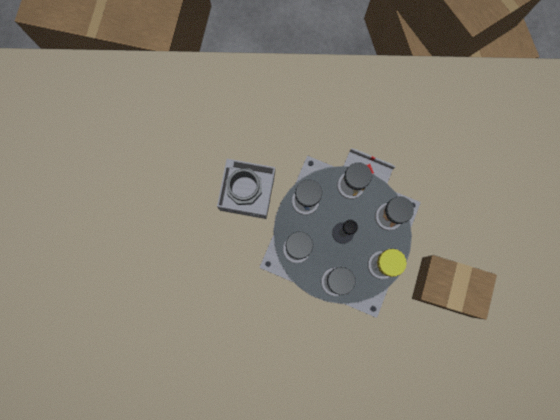

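View pics/wrist0.png

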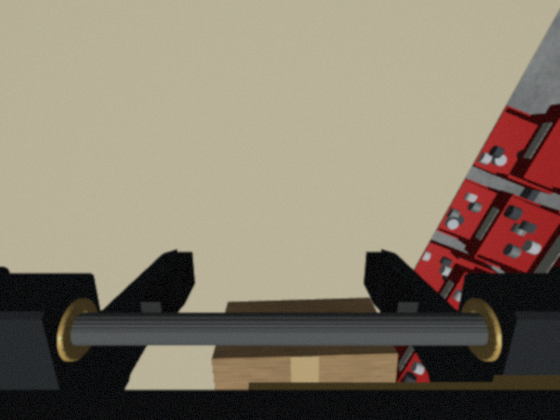

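The top view (up = +x, left = +y) shows the yellow lid at about (392,262), the red pointer near (370,168), the post top near (350,227), the outlet box at (247,190) and the carton at (458,288). Next I'll measure these.

```bash
cat > h.py <<'E'
import numpy as np, cv2
from cell import monitor, eyes
def K(c):
    f=c['frame'].shape[0]/2/np.tan(np.radians(c['vertical_fov'])/2); return f
def ray(c,u,v):
    d=np.array([(u-c['cx'])/K(c),(v-c['cy'])/K(c),1.]); R=np.array(c['R']);t=np.array(c['t'])
    return -R.T@t, R.T@d
def at_z(c,u,v,z):
    o,d=ray(c,u,v); return o+d*(z-o[2])/d[2]
def proj(c,X):
    p=np.array(c['R'])@np.array(X)+c['t']; return p[:2]/p[2]*K(c)+[c['cx'],c['cy']]
def blobs(c,lo,hi,lo2=None,hi2=None,mina=8):
    h=cv2.cvtColor(c['frame'],cv2.COLOR_RGB2HSV); m=cv2.inRange(h,lo,hi)
    if lo2: m|=cv2.inRange(h,lo2,hi2)
    n,l,s,ce=cv2.connectedComponentsWithStats(m)
    return [(int(s[i,4]),ce[i].round(1).tolist(),s[i,:4].tolist()) for i in range(1,n) if s[i,4]>=mina]
E
python3 - <<'E'
from h import *
for n in('top','scene'):
    c=eyes.read_camera(n)
    print(n,'Y',blobs(c,(25,150,100),(35,255,255)))
    print('R',blobs(c,(0,150,80),(8,255,255),(172,150,80),(180,255,255)))
    if n=='top':
        cv2.imwrite('pics/topz.png',cv2.resize(c['frame'][140:330,210:500,::-1],None,fx=2.7,fy=2.7,interpolation=cv2.INTER_CUBIC))
    else: cv2.imwrite('pics/scz.png',cv2.resize(c['frame'][150:300,120:350,::-1],None,fx=3.4,fy=3.4,interpolation=cv2.INTER_CUBIC))
E
```

```text
top Y []
R [(12, [369.9, 167.9], [368, 165, 5, 8])]
scene Y [(212, [207.2, 179.3], [198, 173, 20, 14])]
R [(22, [5.9, 44.6], [0, 40, 12, 12]), (9, [6.9, 66.6], [4, 66, 7, 2]), (10, [27.4, 83.6], [25, 81, 6, 6]), (107, [14.7, 91.4], [7, 87, 18, 15]), (19, [3.1, 99.4], [0, 97, 6, 5]), (49, [472.6, 104.2], [470, 96, 8, 19]), (52, [523.0, 115.0], [521, 105, 4, 21]), (20, [3.1, 110.2], [0, 107, 7, 9]), (11, [44.2, 119.0], [41, 116, 7, 8]), (251, [24.5, 128.3], [10, 119, 31, 19]), (588, [485.4, 135.7], [463, 121, 49, 29]), (8, [4.0, 130.5], [2, 130, 5, 2]), (17, [514.7, 144.9], [513, 139, 4, 12]), (204, [8.8, 156.8], [0, 143, 27, 26]), (59, [204.3, 269.6], [200, 266, 10, 8])]
```

View pics/topz.png

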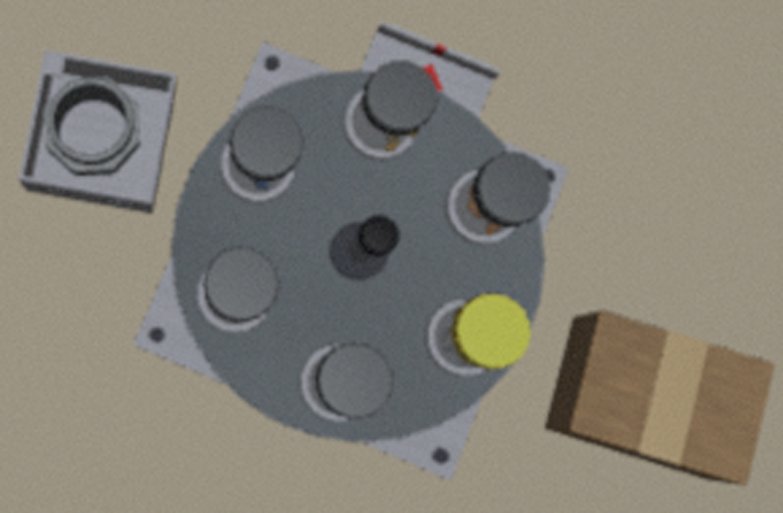

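View pics/scz.png

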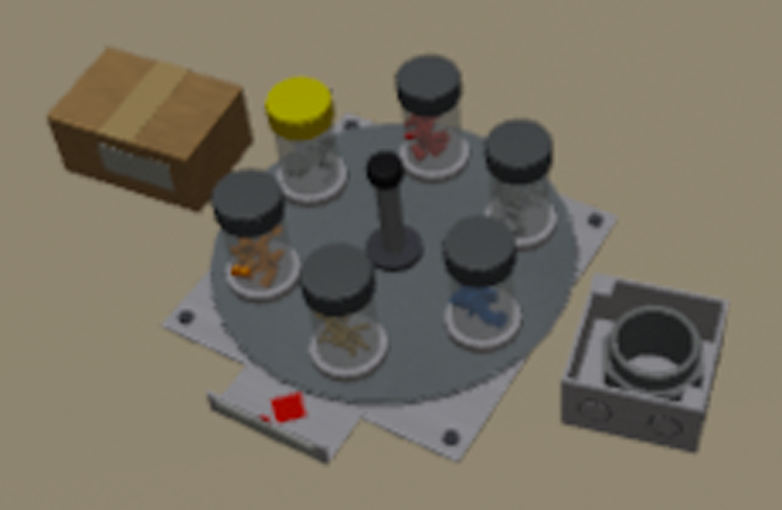

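Run:
```python
from h import *
from scipy.optimize import least_squares
c=eyes.read_camera('top')
px=lambda u,v:(210+(u+.5)/2.7-.5,140+(v+.5)/2.7-.5)
P=lambda u,v,z:at_z(c,*px(u,v),z)[:2].round(1)
cor=np.array([P(*q,4) for q in[(265,42),(567,168),(452,478),(136,345)]])
scr=np.array([P(*q,4) for q in[(272,62),(550,174),(441,456),(157,335)]])
print(cor.tolist(),cor.mean(0),scr.tolist(),scr.mean(0))
for A in(cor,scr):
    d=[A[0]-A[3],A[1]-A[2]]; print('dir x?',[np.degrees(np.arctan2(v[1],v[0])) for v in d],[np.linalg.norm(v) for v in d])
    d=[A[0]-A[1],A[3]-A[2]]; print('dir y-90?',[np.degrees(np.arctan2(v[1],v[0]))-90 for v in d],[np.linalg.norm(v) for v in d])
L=np.array([P(*q,120) for q in[(495,327),(516,184),(404,93),(268,140),(243,281),(355,377)]])
print('lids',L.tolist(),L.mean(0), np.linalg.norm(L-L.mean(0),axis=1), np.degrees(np.arctan2(*(L-L.mean(0)).T[::-1])))
print('post',P(380,232,124))
print('disc',[P(*q,26) for q in((172,240),(545,240),(358,70),(350,440))])
# red
print('ptr wedge',P(434,78,7),'card top red',P(440,48,25),'cardends',P(381,28,25),P(497,73,25))
cs=eyes.read_camera('scene')
print('scene red',at_z(cs,204.3,269.6,6)[:2])
print('box',[P(*q,54) for q in[(45,53),(175,76),(153,210),(22,183)]],'carton',[P(*q,65) for q in[(605,312),(773,362),(745,484),(572,432)]])
```

```text
[[711.4, -12.3], [613.4, -249.2], [374.9, -153.8], [471.0, 85.4]] [542.675 -82.475] [[695.1, -17.9], [608.4, -235.7], [391.1, -145.8], [478.8, 69.6]] [543.35 -82.45]
dir x? [np.float64(-22.117119402784454), np.float64(-21.801409486351808)] [np.float64(259.4946049535519), np.float64(256.87236130031584)]
dir y-90? [np.float64(-22.473737646694914), np.float64(-21.888083629267882)] [np.float64(256.370064555127), np.float64(257.78256341343183)]
dir x? [np.float64(-22.02484593396929), np.float64(-22.47555283220741)] [np.float64(233.32796660494859), np.float64(235.16228439101363)]
dir y-90? [np.float64(-21.706098153975077), np.float64(-22.153670699618388)] [np.float64(234.42211926352002), np.float64(232.5692370026612)]
lids [[481.0, -159.2], [579.3, -176.4], [642.4, -100.1], [607.5, -5.5], [509.7, 11.2], [446.3, -64.2]] [544.36666667 -82.36666667] [ 99.5926481  100.31253937  99.62432211  99.47010718  99.78225739
  99.7351437 ] [-129.51338602  -69.61999524  -10.25340631   50.60251861  110.32978452
  169.5050361 ]
post [544.  -81.5]
disc [array([549.1,  59.3]), array([ 553.4, -223.4]), array([683.8, -82.7]), array([402.5, -74.1])]
ptr wedge [ 683.4 -145.6] card top red [ 702.7 -146.8] cardends [ 718.1 -101.1] [ 683.5 -190.7]
scene red [ 679.47563371 -137.88853089]
box [array([685.4, 156.7]), array([669.3,  58.9]), array([567.5,  73.7]), array([586.2, 170.6])] carton [array([ 496.5, -253.3]), array([ 462.4, -372.7]), array([ 376.6, -347.5]), array([ 411.1, -226.2])]
```

```bash
cat >> h.py <<'E'
from scipy.spatial.transform import Rotation as Ro
C=np.array([543.6,-82.2]); FR=-22.1
def st():
    s=monitor.sense(); R=Ro.from_rotvec(s['orientation']).as_matrix()
    print('t',round(s['time'],2),'p',np.round(s['position'],1),'jaw yaw',round(np.degrees(np.arctan2(R[1,2],R[0,2])),1),'y',R[:,1].round(3),'F',np.round(s['force'],1),'T',np.round(s['torque'],2),'gap',round(s['finger_gap']*88,1),'j',np.round(s['joint_pos'],2))
    return s,R
def go(tgt,jyaw):
    "shift, turn in tool axes to reach a tool-down pose"
    s,R=st(); a=np.radians(jyaw); z=np.array([np.cos(a),np.sin(a),0]); y=np.array([0,0,-1.]); x=np.cross(y,z)
    Rt=np.c_[x,y,z]; print('shift',(R.T@(np.array(tgt)-s['position'])).round(1),'turn',Ro.from_matrix(R.T@Rt).as_rotvec().round(3))
E
python3 - <<'E'
from h import *
for y in(-39.8,140.2): go([607.5,-5.5,260],y)
E
```

```text
t 0.35 p [ 223.  -583.8  260.5] jaw yaw -69.1 y [-0.  0. -1.] F [ 0.2 -0.7 -0.7] T [-0.02  0.03 -0.04] gap 87.8 j [ 1.24  0.69 -0.19  1.57  0.16  0.9  -0.22]
shift [-565.6    0.7 -403. ] turn [ 0.    -0.511 -0.   ]
t 0.35 p [ 223.  -583.8  260.5] jaw yaw -69.1 y [-0.  0. -1.] F [ 0.2 -0.7 -0.7] T [-0.02  0.03 -0.04] gap 87.8 j [ 1.24  0.69 -0.19  1.57  0.16  0.9  -0.22]
shift [-565.6    0.7 -403. ] turn [0.   2.63 0.  ]
```

Request:
drive_tool(
  plan=[
    [1,-50,0,-36,0,-0.05,0],
    [1,-100,0,-72,0,-0.1,0],
    [1,-150,0,-107,0,-0.15,0],
    [1,-200,0,-143,0,-0.2,0],
    [1,-245,0,-175,0,-0.25,0],
  ],
  newtons=20,
)

```text
time: 0.98
position: [390.6, -330.9, 260.9]
orientation: [-0.595, 1.868, -1.868]
force: [0.3, -0.6, -0.6]
finger_gap: 1.004
```

```bash
python3 -c "
from h import *
go([607.5,-5.5,230],-39.8)"
```

```text
t 0.97 p [ 390.6 -330.9  260.9] jaw yaw -54.6 y [ 0.001  0.    -1.   ] F [ 0.3 -0.6 -0.6] T [-0.02 -0.06  0.02] gap 88.4 j [ 0.77  0.55 -0.25  1.9   0.19  0.72 -0.54]
shift [-365.2   31.1 -139.8] turn [-0.    -0.259 -0.001]
```

Request:
drive_tool(
  plan=[
    [1,-52,5,-20,0,-0.05,0],
    [1,-104,10,-40,0,-0.1,0],
    [1,-156,15,-60,0,-0.15,0],
    [1,-208,20,-80,0,-0.2,0],
    [1,-260,25,-100,0,-0.259,0],
  ],
)

```text
time: 1.6
position: [545.8, -97.4, 236.0]
orientation: [-0.797, 1.698, -1.699]
force: [0.7, -0.9, 0.5]
finger_gap: 0.997
```

```bash
python3 -c "
from h import *
go([607.5,-5.5,160],-39.8)"
```

```text
t 1.6 p [545.8 -97.4 236. ] jaw yaw -39.7 y [ 0.001 -0.    -1.   ] F [ 0.7 -0.9  0.5] T [-0.03 -0.05 -0.01] gap 87.8 j [ 0.26  0.63 -0.27  1.81  0.24  0.73 -0.84]
shift [-110.1   76.1  -11.2] turn [-0.001  0.002 -0.001]
```

Request:
drive_tool(
  plan=[
    [1,-45,10,-5,0,0,0],
    [1,-90,25,-9,0,0,0],
    [1,-110,45,-11,0,0,0],
    [1,-110,66,-11,0,0,0],
    [1,-110,66,-11,0,0,0],
  ],
)

```text
time: 2.22
position: [606.5, -5.6, 168.6]
orientation: [-0.801, 1.699, -1.698]
force: [-0.1, 0.0, 0.3]
finger_gap: 0.998
```

Run:
```python
from h import *
go([607.5,-5.5,112],-39.8)
for n in('wrist','top'):
    c=eyes.read_camera(n); cv2.imwrite(f'pics/{n}1.png',c['frame'][:,:,::-1])
```

```text
t 2.23 p [606.5  -5.6 168.6] jaw yaw -39.7 y [-0.003 -0.001 -1.   ] F [-0.1  0.   0.3] T [-0.05  0.01  0.05] gap 87.8 j [ 0.06  0.79 -0.23  1.7   0.26  0.68 -1.  ]
shift [-0.9 56.6  0.8] turn [0.002 0.002 0.002]
```

View pics/wrist1.png

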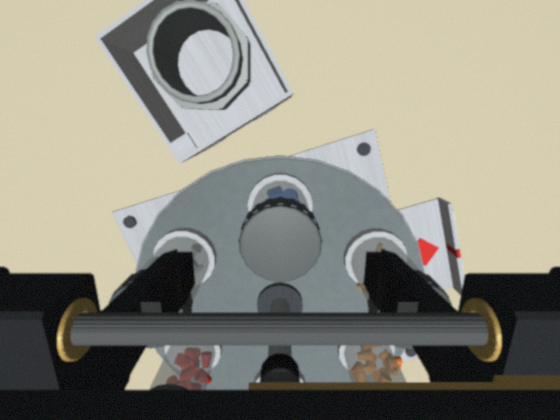

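View pics/top1.png

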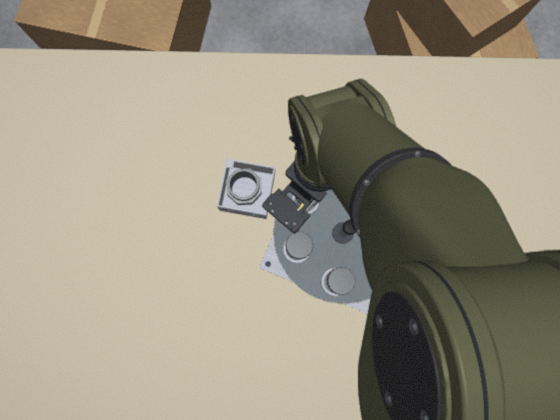

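The wrist view shows the dark lid at (281,242), centred between the fingers at about 190 and 367. Now descending.

Request:
drive_tool(
  plan=[
    [1,-1,15,0,0,0,0],
    [1,-1,30,1,0,0,0],
    [1,-1,44,1,0,0,0],
    [1,-1,56,1,0,0,0],
    [1,-1,56,1,0,0,0],
  ],
)

```text
time: 2.95
position: [608.4, -5.9, 113.2]
orientation: [-0.799, 1.699, -1.699]
force: [-0.4, -0.4, 0.4]
finger_gap: 1.002
```

Request:
drive_tool(
  plan=[
    [0.5,0,0,0,0,0,0],
    [0.4,0,0,0,0,0,0],
    [0.4,0,0,0,0,0,0],
    [0.4,0,0,0,0,0,0],
    [0.4,0,0,0,0,0,0],
  ],
  newtons=20,
)

```text
time: 3.58
position: [608.5, -5.9, 113.4]
orientation: [-0.798, 1.699, -1.699]
force: [0.8, 0.6, 1.8]
finger_gap: 0.559
```

Run:
```python
from h import *
go([607.5,-5.5,112],-39.8)
for n in('wrist',):
    c=eyes.read_camera(n); cv2.imwrite(f'pics/{n}2.png',c['frame'][:,:,::-1])
```

```text
t 3.58 p [608.5  -5.9 113.4] jaw yaw -39.7 y [-0.001 -0.    -1.   ] F [0.8 0.6 1.8] T [ 0.04  0.04 -0.03] gap 49.2 j [ 0.05  0.87 -0.2   1.73  0.29  0.58 -1.02]
shift [ 0.4  1.4 -1. ] turn [0.    0.001 0.001]
```

View pics/wrist2.png

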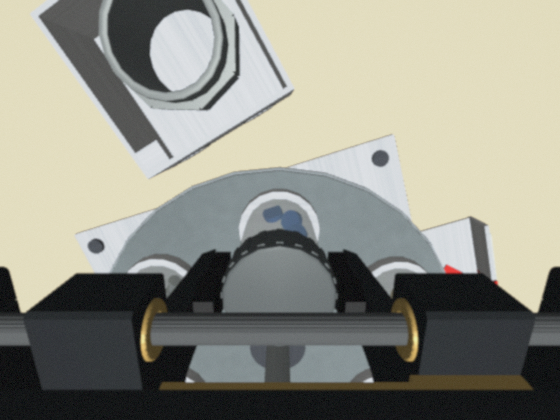

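The gap of 49.2 mm means the jaws are on the lid. In the tool frame the axis lies at +x 100 mm, so the counterclockwise arc is x = 100(1−cos a), z = −100 sin a, turn y = −a.

Request:
drive_tool(
  plan=[
    [0.4,0.0,0,-1.75,0,-0.0175,0],
    [0.4,0.1,0,-5.2,0,-0.052,0],
    [0.4,0.5,0,-10.4,0,-0.105,0],
    [0.4,1.2,0,-15.6,0,-0.157,0],
    [0.4,2.2,0,-20.8,0,-0.209,0],
  ],
  newtons=25,
)

```text
time: 4.25
position: [590.9, 6.1, 113.4]
orientation: [-0.943, 1.554, -1.554]
force: [0.8, 0.7, -0.6]
finger_gap: 0.556
```

```bash
cat >> h.py <<'E'
def arc():
    s,R=st(); d=s['position'][:2]-C; print('angle',np.degrees(np.arctan2(d[1],d[0])).round(2),'r',np.linalg.norm(d).round(2))
    a=np.radians(np.degrees(np.arctan2(d[1],d[0])))
E
python3 -c "
from h import *
arc()"
```

```text
t 4.25 p [590.9   6.1 113.4] jaw yaw -27.5 y [-0. -0. -1.] F [ 0.8  0.7 -0.6] T [ 0.16 -0.12 -0.02] gap 48.9 j [ 0.05  0.86 -0.25  1.78  0.36  0.55 -0.9 ]
angle 61.83 r 100.2
```

Request:
drive_tool(
  plan=[
    [0.4,0.1,0,-3.5,0,-0.035,0],
    [0.4,0.5,0,-10.5,0,-0.105,0],
    [0.4,1.8,0,-19.1,0,-0.192,0],
    [0.4,3.4,0,-25.9,0,-0.262,0],
    [0.4,4.9,0,-30.9,0,-0.314,0],
  ],
)

```text
time: 4.88
position: [560.9, 16.5, 113.4]
orientation: [-1.128, 1.329, -1.328]
force: [-0.1, 2.2, -1.2]
finger_gap: 0.558
```

Request:
drive_tool(
  plan=[
    [0.4,0.1,0,-3.5,0,-0.035,0],
    [0.4,0.5,0,-10.5,0,-0.105,0],
    [0.4,1.8,0,-19.1,0,-0.192,0],
    [0.4,3.4,0,-25.9,0,-0.262,0],
    [0.4,4.9,0,-30.9,0,-0.314,0],
  ],
)

```text
time: 5.5
position: [529.3, 17.0, 113.4]
orientation: [-1.277, 1.096, -1.094]
force: [-0.8, 2.0, 0.1]
finger_gap: 0.558
```

```bash
python3 -c "
from h import *
arc()"
```

```text
t 5.5 p [529.3  17.  113.4] jaw yaw 8.8 y [-0.     0.001 -1.   ] F [-0.8  2.   0.1] T [ 0.39  0.07 -0.06] gap 49.1 j [ 0.1   0.82 -0.36  1.96  0.61  0.47 -0.56]
angle 98.21 r 100.25
```

Request:
drive_tool(
  plan=[
    [0.4,0.1,0,-3.5,0,-0.035,0],
    [0.4,0.5,0,-10.5,0,-0.105,0],
    [0.4,1.8,0,-19.1,0,-0.192,0],
    [0.4,3.4,0,-25.9,0,-0.262,0],
    [0.4,4.9,0,-30.9,0,-0.314,0],
  ],
)

```text
time: 6.12
position: [499.1, 7.7, 113.4]
orientation: [-1.395, 0.857, -0.855]
force: [-2.1, 2.9, 0.3]
finger_gap: 0.555
```

```bash
python3 -c "
from h import *
arc()"
```

```text
t 6.12 p [499.1   7.7 113.4] jaw yaw 27.0 y [-0.001  0.002 -1.   ] F [-2.1  2.9  0.3] T [ 0.48  0.22 -0.04] gap 48.9 j [ 0.14  0.8  -0.41  2.05  0.74  0.43 -0.37]
angle 116.35 r 100.28
```

Request:
drive_tool(
  plan=[
    [0.4,0.1,0,-3.5,0,-0.035,0],
    [0.4,0.5,0,-10.5,0,-0.105,0],
    [0.4,1.8,0,-19.1,0,-0.192,0],
    [0.4,3.4,0,-25.9,0,-0.262,0],
    [0.4,4.9,0,-30.9,0,-0.314,0],
  ],
)

```text
time: 6.75
position: [473.2, -10.7, 113.4]
orientation: [-1.481, 0.614, -0.611]
force: [-1.7, 2.1, 1.0]
finger_gap: 0.556
```

```bash
python3 -c "
from h import *
arc()"
```

```text
t 6.75 p [473.2 -10.7 113.4] jaw yaw 45.1 y [-0.001  0.002 -1.   ] F [-1.7  2.1  1. ] T [ 0.54  0.41 -0.01] gap 49.0 j [ 0.21  0.8  -0.46  2.12  0.88  0.42 -0.17]
angle 134.56 r 100.31
```

Request:
drive_tool(
  plan=[
    [0.4,0.1,0,-3.5,0,-0.035,0],
    [0.4,0.5,0,-10.5,0,-0.105,0],
    [0.4,1.8,0,-19.1,0,-0.192,0],
    [0.4,3.4,0,-25.9,0,-0.262,0],
    [0.4,4.9,0,-30.9,0,-0.314,0],
  ],
)

```text
time: 7.38
position: [454.4, -36.3, 113.3]
orientation: [-1.538, 0.367, -0.364]
force: [-2.4, 2.6, 1.5]
finger_gap: 0.562
```

Run:
```python
from h import *
arc()
c=eyes.read_camera('top'); cv2.imwrite('pics/top3.png',cv2.resize(c['frame'][140:330,210:500,::-1],None,fx=2.7,fy=2.7,interpolation=cv2.INTER_CUBIC))
c=eyes.read_camera('scene');cv2.imwrite('pics/sc3.png',cv2.resize(c['frame'][150:300,120:350,::-1],None,fx=3.4,fy=3.4,interpolation=cv2.INTER_CUBIC))
```

```text
t 7.38 p [454.4 -36.3 113.3] jaw yaw 63.3 y [-0.002  0.002 -1.   ] F [-2.4  2.6  1.5] T [0.46 0.52 0.05] gap 49.5 j [ 0.29  0.8  -0.51  2.17  1.    0.43  0.07]
angle 152.76 r 100.35
```

View pics/top3.png

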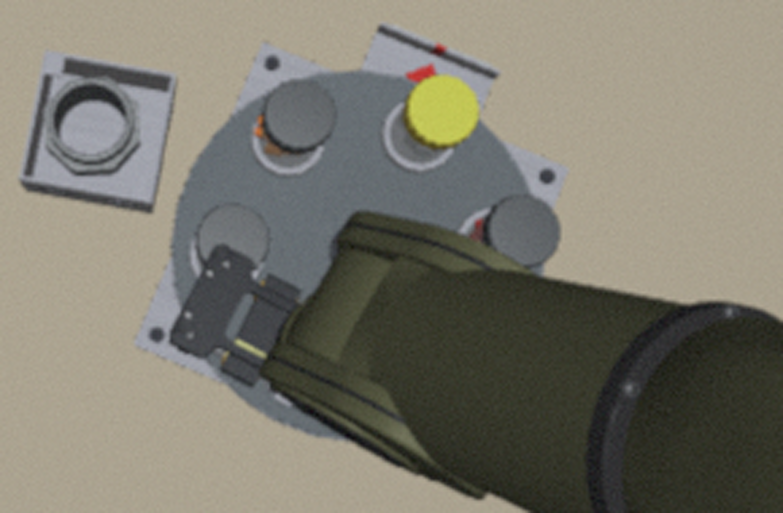

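View pics/sc3.png

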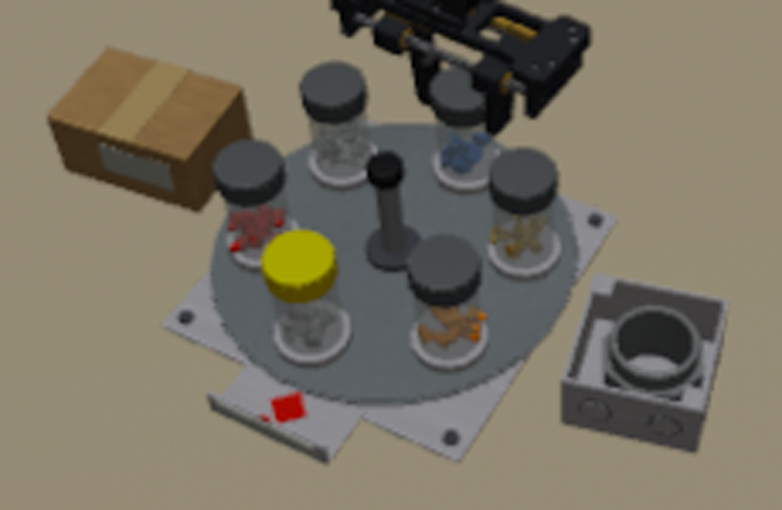

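```bash
cat >> h.py <<'E'
def yell():
    from scipy.optimize import minimize_scalar
    for n in('top','scene'):
        c=eyes.read_camera(n); h=cv2.cvtColor(c['frame'],cv2.COLOR_RGB2HSV)
        m=cv2.inRange(h,(22,110,70),(38,255,255)); k,l,s,ce=cv2.connectedComponentsWithStats(m)
        i=1+np.argmax(s[1:,4]); 
        def cen(a):
            a=np.radians(a); q=C+100*np.array([np.cos(a),np.sin(a)]); t=np.linspace(0,2*np.pi,60)
            pts=[proj(c,[q[0]+25*np.cos(b),q[1]+25*np.sin(b),z]) for b in t for z in(98,120)]
            M=cv2.moments(cv2.convexHull((np.array(pts)*1).astype(np.float32)))
            return np.array([M['m10'],M['m01']])/M['m00'],M['m00']
        f=lambda a:((cen(a)[0]-ce[i])**2).sum()
        r=minimize_scalar(f,bounds=(-60,15),method='bounded')
        print(n,'yellow angle',round(r.x,2),'resid px',(cen(r.x)[0]-ce[i]).round(2),'area',s[i,4],cen(r.x)[1].round(0))
E
python3 - <<'E'
from h import *
yell()
c=eyes.read_camera('top')
px=lambda u,v:(210+(u+.5)/2.7-.5,140+(v+.5)/2.7-.5)
for q in[(444,108),(301,112),(525,228)]:
    p=at_z(c,*px(*q),120)[:2]-C; print(np.degrees(np.arctan2(p[1],p[0])),np.linalg.norm(p))
E
```

```text
Traceback (most recent call last):
  File "h.py", line 43, in yell
    print(n,'yellow angle',round(r.x,2),'resid px',(cen(r.x)[0]-ce[i]).round(2),'area',s[i,4],cen(r.x)[1].round(0))
                                                                                              ^^^^^^^^^^^^^^^^^
AttributeError: 'float' object has no attribute 'round'
```

```bash
sed -i "s/cen(r.x)\[1\].round(0)/cen(r.x)[1]/" h.py
python3 - <<'E'
from h import *
yell()
c=eyes.read_camera('top')
px=lambda u,v:(210+(u+.5)/2.7-.5,140+(v+.5)/2.7-.5)
for q in[(444,108),(301,112),(525,228)]:
    p=at_z(c,*px(*q),120)[:2]-C; print(np.degrees(np.arctan2(p[1],p[0])),np.linalg.norm(p))
cs=eyes.read_camera('scene')
sx=lambda u,v:(120+(u+.5)/3.4-.5,150+(v+.5)/3.4-.5)
# foot in scene: screws and holder top ends
for nm,q,z in[('scrR',(596,219),4),('scrL',(186,317),4),('scrF',(451,438),4),('holdL',(210,398),25),('holdR',(329,453),25)]:
    print(nm,at_z(cs,*sx(*q),z)[:2].round(1))
E
```

```text
top yellow angle -27.26 resid px [ 0.18 -0.36] area 573 626.1067014534492
scene yellow angle -27.59 resid px [-0.47  0.88] area 385 405.04438330838457
-27.250668702906207 99.61518500761898
32.613409132865854 99.83930383509426
-86.97235833638788 99.57160224876665
scrR [474.9  70.9]
scrL [ 603.9 -233. ]
scrF [692.5 -17.2]
holdL [ 688.9 -189.6]
holdR [726.  -96.6]
```

Request:
drive_tool(
  plan=[
    [0.4,0,0,-2,0,-0.02,0],
    [0.4,0.1,0,-4.5,0,-0.045,0],
    [0.4,0.3,0,-7,0,-0.07,0],
    [0.4,0.4,0,-8.8,0,-0.088,0],
    [0.4,0.4,0,-8.8,0,-0.088,0],
  ],
  newtons=40,
)

```text
time: 8.35
position: [450.7, -44.1, 113.3]
orientation: [-1.549, 0.301, -0.297]
force: [-4.0, 2.4, 3.3]
finger_gap: 0.555
```

Run:
```python
from h import *
arc()
yell()
c=eyes.read_camera('top'); cv2.imwrite('pics/top4.png',cv2.resize(c['frame'][140:330,210:500,::-1],None,fx=2.7,fy=2.7,interpolation=cv2.INTER_CUBIC))
c=eyes.read_camera('scene');cv2.imwrite('pics/sc4.png',cv2.resize(c['frame'][150:300,120:350,::-1],None,fx=3.4,fy=3.4,interpolation=cv2.INTER_CUBIC))
```

```text
t 8.35 p [450.7 -44.1 113.3] jaw yaw 68.2 y [-0.002  0.002 -1.   ] F [-4.   2.4  3.3] T [0.53 0.73 0.17] gap 48.9 j [ 0.32  0.8  -0.53  2.18  1.03  0.44  0.14]
angle 157.71 r 100.35
top yellow angle -22.2 resid px [ 0.11 -0.27] area 568 624.1799400246236
scene yellow angle -22.23 resid px [-0.41  0.96] area 390 407.46241021936294
```

View pics/top4.png

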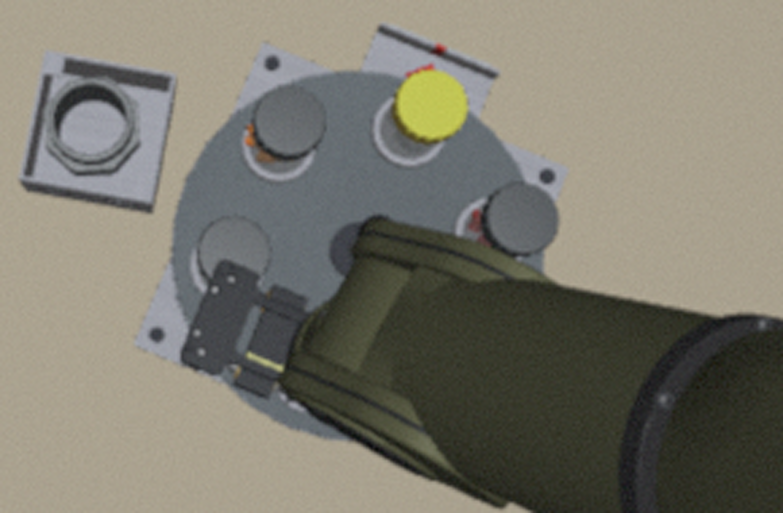

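View pics/sc4.png

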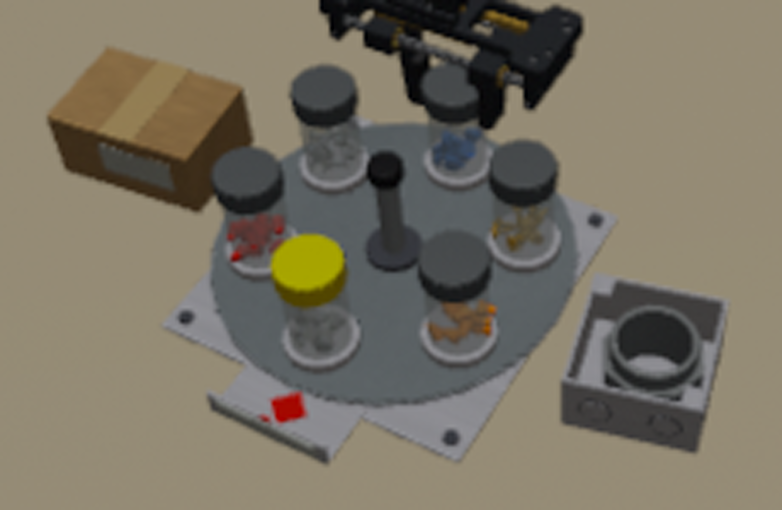

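Run:
```python
from h import *
arc(); yell(); print(abs(monitor.sense()['joint_vel']).max())
from cell import ticket
print(ticket.sign_off())
```

```text
t 8.55 p [450.8 -44.1 113.3] jaw yaw 68.2 y [-0.002  0.001 -1.   ] F [-3.7  1.9  3.8] T [0.51 0.72 0.18] gap 49.2 j [ 0.32  0.8  -0.53  2.18  1.03  0.44  0.14]
angle 157.69 r 100.36
top yellow angle -22.26 resid px [ 0.11 -0.26] area 568 624.2050438199658
scene yellow angle -22.19 resid px [-0.41  0.94] area 392 407.47629060503095
0.0010411214326267752
the job is handed in; nothing more can be done
None
```

The yellow-lidded jar now stands at the front in line with the red pointer, and the fingers hold the carousel by the opposite jar. I gripped that jar's dark lid (lid_3) and turned the carousel about 108° counterclockwise, following its arc in small steps. The final grip is 40 N on the lid, with the jaws set across the turning direction.

- **Alignment:** both cameras put the yellow lid at −22.2 to −22.3°. I measured the front direction at about −22.1°, from the foot plate, its screws and the card holder. The difference is within my measuring error of about 0.3°.
- **Hold:** the arm is still. The finger gap is about 49 mm, which fits the 50 mm lid, and the wrist force never read above about 6 N.
- **Bystanders:** the outlet box with its coupling and the carton look unmoved in the last pictures. I compared them by eye and did not re-measure them.
- **Time:** the job took 8.6 s.

One check disagreed slightly: the lid's outline in the scene camera sat about 1 pixel off my model, which is within calibration error. No checks failed.

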